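Load the empty white bobbin on the coil winder

ROBOT

A 6-joint arm with a two-finger parallel gripper is mounted at the origin on the work surface. World frame = base frame: x ahead of the robot, y to its left, z up, the work surface at z = 0. Lengths are in m, angles in rad, forces in N, time in s.
With the tool pointing down it reaches from about 0.3 to 0.875 m from the base axis. Payload 6.4 kg.
Tool frame: the origin (TCP) lies at the centre of the arm's flange, where the gripper is bolted on; the fingertips stand 173 mm ahead of it and the grasp point (between the pads) lies 155 mm ahead of it; z points along the fingers, x is the direction in which the jaws open and shut, and the axes are right-handed (so a half turn about z gives the same grasp; the last joint's range is limited). The gripper opens to 85 mm and grips with 20 to 120 N. Pads are 22 mm wide; open, the fingers measure 114 mm over their backs; the gripper's body (76 mm by 85 mm) begins 54 mm behind the grasp point. The pads swing forward as they close: fully open they stand 13 mm farther back than shut.
Start: joints at [-1.405, 0.181, 1.607, -0, 1.354, -0.206], TCP at [0.209, -0.536, 0.405] pointing down, gripper open.
Joint ranges: [-2.99, 2.99], [-0.89, 2.07], [0.3, 2.58], [-1.14, 4.28], [0, 2.63], [-3.12, 3.12]. Speed limits (rad/s): [2.57, 2.57, 3.01, 3.14, 3.14, 3.14].

INTERFACE

Orientations are given as a unit quaternion [w, x, y, z].
In Python, from bench import ctrl gives the robot as it stands. The module is installed in compiled form; this text tells all that it offers.
- The arm moves only by the tool move_arm, never from a script. Its argument "moves" is a list of rows, each an object of numbers: "gripper": the opening in per cent of the stroke, from 0 (shut) to 100 (fully open); "x", "y", "z": the shift along the tool's x, y, z in cm; "roll": the turn about the tool's z in degrees. In form: [{"gripper": .., "x": .., "y": .., "z": .., "roll": ..}, ...]. A call has 1 to 5 rows; each row shifts and turns the commanded pose from where the row before left it, along the tool's axes as they then stand; what a row does not reach is not made up. A row lasts 1/8 s, in which the tool goes at most 62.5 mm and 10.7 degrees, less where a joint would pass 70% of its speed; a pose out of reach is approached as far as the arm can. A call is refused whole if a number of a shift passes 6.25 or a number of a turn 10.7, either way. A call with a gripper value outside its range is refused whole. The fingers move at their own pace and stop on an object; the grip force is fixed at half the most. Time passes only in rows, so rows that do not move let the fingers close. It gives the time, the measured TCP pose, the force and the opening at its end, in the units of the state.
- ctrl.get_obs(): the state, without advancing time (a new reading comes with each control period).
- ctrl.camera(name): name is "scene" or "top" or "wrist"; returns a dict with "img" (420x560x3 uint8, red, green, blue), "fx", "fy", "cx", "cy" (pixels), "world_from_camera" (4x4, takes a point from camera to world coordinates); the wrist camera has in their place "tool_from_camera" (4x4, takes a point from camera to tool coordinates, whose origin is the TCP and whose axes are the tool frame's). Camera axes: x right, y up, looking along -z (the intrinsics and any distortion apply to the point x, -y, -z); pixel columns grow to the right and rows downward; lengths in m; the calibration is good to about 2 mm. A picture is of the moment at which its call begins: read the wrist's pose just before it. There is no depth.
- ctrl.hand_in(): hands the job in, once; it reports no verdict.
The state is a dict: "time_s": time; "q": joint angles; "dq": joint speeds; "joint_efforts": joint torques, N m; "eef_pos": TCP position; "eef_rot": TCP orientation; "wrist_force": force on the tool from outside, world axes, zero at the start; "torque": the same for the moment, N m; "opening": opening from 0.0 (shut) to 1.0 (fully open).
Only numpy, scipy, OpenCV 4.12 (cv2) and the standard library are available. Lean on these libraries where they do the work, as an engineer would, in place of code of your own. Each camera call takes 0.05 s, during which the arm holds its last target. There are 200 camera calls.

TASK

Mount the empty bobbin with the white tube on the upright spindle of the blue coil winder, long neck up as it stands now, lowered gently until its lower flange sits flat on the yellow turntable, and let go. Do not drop it onto the turntable, and leave the green and the amber bobbins where they are.

Things in the scene. Friction and masses are not known exactly. Their poses are not given: they have to be found in the camera images.
- white_bobbin: Empty bobbin with a white tube, standing loose on the table; 104 mm high, about 0.22 kg. Tube 44 mm outside, bore 30 mm right through. Two black octagonal flanges, 76 mm across flats: one 0 to 8 mm up, one 58 to 66 mm up. Above it the tube sticks out as a plain neck (66 to 104 mm up), to be gripped from above at any yaw. Origin: centre of the underside, z up along the bore.
- winder_seat (a point): On the axis of the winder's fixed upright steel spindle, at the turntable's top face, 62 mm above the table; a mounted bobbin's origin is here. Winder: blue box 130 x 130 x 50 mm, on it a yellow turntable 110 mm across that does not turn. The spindle is 14 mm thick and rises 80 mm above this point, the top 12 mm tapering. The winder may stand left or right.
- green_bobbin: Bobbin with a green tube, loose on the table, same shape and size as the white bobbin; origin at the centre of its underside, z up. To be left where it is. 
- amber_bobbin: Bobbin with an amber tube, same shape and size as the white bobbin; origin at the centre of its underside, z up. To be left where it is. It is parked on a similar 14 mm post on a white nylon block 110 x 110 x 40 mm, and so stands 40 mm above the table, its top at 144 mm.
Things that resemble listed ones, but are neither listed nor needed, are in the scene too. What is shaped like the white_bobbin but purple or turquoise is not meant.

How it is judged:
By the outcome, as a careful person would: the job done as asked, in the order asked, and still so for the second after the job is handed in, with the robot touching nothing.
It also fails if it takes over 40 s, if anything falls off the work surface, if the arm or the gripper's body presses on something with over 40 N, if the wrist force passes 120 N, or if a joint passes its speed limit or range.

## Working session

There is one attempt and no reset: what is moved stays moved. The work goes in short steps, Python scripts to look and compute and a tool call to move; the robot and the scene stay as the last step left them, time stands still between calls to the robot, and variables do not carry over. Pictures are saved under pics/ and viewed, about 8 in all and at most 12, crops included, and the job is handed in when it is done.

Besides the shell and the picture viewer there is one more tool, called as name(argument=value, ...) on one line, values as JSON. move_arm: Moves the arm, as the interface text tells. Its arguments: {"type":"object","properties":{"moves":{"type":"array","items":{"type":"object","properties":{"gripper":{"type":"number"},"x":{"type":"number"},"y":{"type":"number"},"z":{"type":"number"},"roll":{"type":"number"}}}}},"required":["moves"]}

```bash
mkdir -p pics; python3 - <<'E'
from bench import ctrl
import cv2,numpy as np
o=ctrl.get_obs();print(o)
for n in("scene","top"):
    c=ctrl.camera(n);cv2.imwrite(f"pics/{n}0.png",c["img"][:,:,::-1]);print(n,{k:v for k,v in c.items() if k!="img"})
E
```

```text
{'time_s': 0.0, 'q': array([-1.40529514e+00,  1.81534017e-01,  1.60801115e+00,  1.67543719e-05,
        1.35380355e+00, -2.06287679e-01]), 'dq': array([ 0.00147652, -0.001437  , -0.00116046, -0.0010672 ,  0.00134229,
       -0.00110649]), 'joint_efforts': array([-1.64378027e-03, -4.44873297e+01, -3.51339984e+01, -6.02784567e-04,
        9.01794643e-03,  5.93422644e-07]), 'eef_pos': array([ 0.20886959, -0.53544744,  0.40378632]), 'eef_rot': array([-6.39057915e-04,  8.25614388e-01, -5.64234092e-01, -6.02172226e-04]), 'wrist_force': array([ 0.19263281, -0.38836455, -0.14673085]), 'torque': array([ 0.03551186, -0.02244555, -0.0031341 ]), 'opening': 1.0015699089155186}
scene {'fx': 542.7222331295386, 'fy': 542.7222331295386, 'cx': 279.6123184219054, 'cy': 212.84647848861042, 'world_from_camera': array([[-0.23266604, -0.65859388,  0.71562603,  1.29552502],
       [ 0.97245537, -0.16816084,  0.16140783,  0.17708404],
       [ 0.01403806,  0.73346849,  0.67957847,  0.8127255 ],
       [ 0.        ,  0.        ,  0.        ,  1.        ]])}
top {'fx': 384.4295508223689, 'fy': 384.4295508223689, 'cx': 273.5715534433393, 'cy': 207.3544656162803, 'world_from_camera': array([[ 2.71862182e-04,  9.94471232e-01, -1.05009020e-01,
         4.46149354e-01],
       [-9.99854624e-01,  2.06058336e-03,  1.69258623e-02,
         1.28410602e-02],
       [ 1.70486629e-02,  1.04989153e-01,  9.94327220e-01,
         8.04215101e-01],
       [ 0.00000000e+00,  0.00000000e+00,  0.00000000e+00,
         1.00000000e+00]])}
```

View pics/scene0.png

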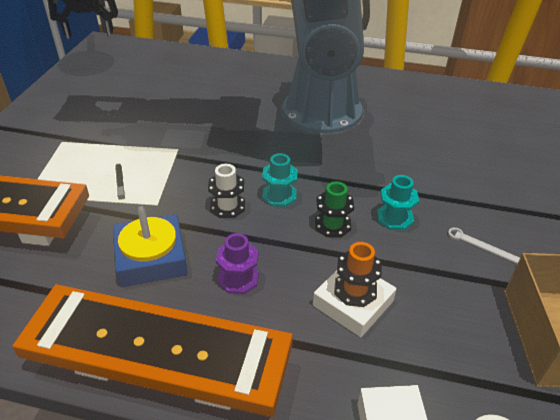

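View pics/top0.png

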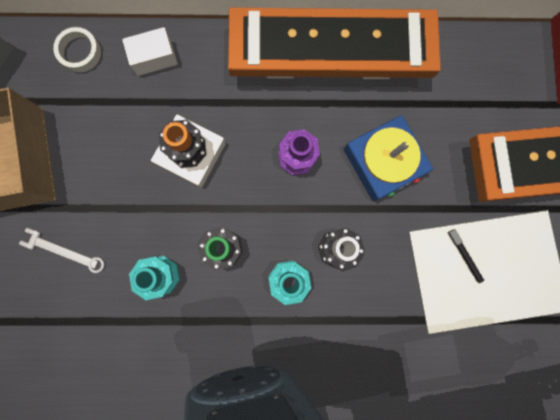

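White bobbin: scene (226,175), top (347,249). It is the only one with a white tube; the look-alikes are turquoise (top 290,283 and 153,278) and purple (300,152), the others green and amber. The winder is at top (392,155). I'll measure these and confirm with a crop.

```bash
cat > h.py <<'E'
import numpy as np,cv2
from scipy.spatial.transform import Rotation as R
def ray(c,u,v,T=None):
    T=c["world_from_camera"] if T is None else T
    d=T[:3,:3]@np.array([(u-c["cx"])/c["fx"],-(v-c["cy"])/c["fy"],-1.0])
    return T[:3,3],d
def onplane(c,u,v,z,T=None):
    p,d=ray(c,u,v,T);return p+d*(z-p[2])/d[2]
def proj(c,P,T=None):
    T=c["world_from_camera"] if T is None else T
    q=T[:3,:3].T@(np.array(P)-T[:3,3]);return c["cx"]+c["fx"]*q[0]/-q[2],c["cy"]-c["fy"]*q[1]/-q[2]
def tool(o):
    T=np.eye(4);w,x,y,z=o["eef_rot"];T[:3,:3]=R.from_quat([x,y,z,w]).as_matrix();T[:3,3]=o["eef_pos"];return T
def blob(img,lo,hi,box):
    h=cv2.cvtColor(img,cv2.COLOR_RGB2HSV);m=cv2.inRange(h,lo,hi);k=np.zeros_like(m);u0,v0,u1,v1=box;k[v0:v1,u0:u1]=m[v0:v1,u0:u1]
    cs,_=cv2.findContours(k,cv2.RETR_EXTERNAL,cv2.CHAIN_APPROX_NONE);return max(cs,key=cv2.contourArea)
E
python3 - <<'E'
from bench import ctrl
from h import *
t=ctrl.camera("top");s=ctrl.camera("scene")
c=blob(t["img"],(0,0,110),(179,60,255),(330,230,365,268));e=cv2.fitEllipse(cv2.convexHull(c));print("white top",e,onplane(t,*e[0],.104))
for n,c_,box in(("top",t,(340,110,440,205)),("scene",s,(105,205,190,290))):
    k=blob(c_["img"],(20,120,80),(35,255,255),box);e=cv2.fitEllipse(cv2.convexHull(k));print(n,"table",e,onplane(c_,*e[0],.062))
k=blob(s["img"],(0,0,110),(179,60,255),(205,155,245,190));print("scene white",cv2.boundingRect(k))
W=onplane(t,347,248,.104);print("pred in scene",proj(s,W))
a=cv2.resize(t["img"][105:275,270:440],None,fx=3,fy=3,interpolation=2);b=cv2.resize(s["img"][150:290,105:250],(290*510//280//1,510),interpolation=2)[:, :285]
b=cv2.resize(s["img"][150:290,105:250],(290,510),interpolation=2)
cv2.imwrite("pics/crop1.png",np.hstack([a,b])[:,:,::-1])
E
```

```text
white top ((349.2996520996094, 248.9844512939453), (29.310964584350586, 32.006587982177734), 107.43085479736328) [ 0.44431278 -0.13673129  0.104     ]
top table ((391.7768859863281, 154.82350158691406), (53.51942443847656, 55.08244323730469), 108.68600463867188) [ 0.62964645 -0.23393131  0.062     ]
scene table ((146.5983123779297, 238.543212890625), (43.34600067138672, 58.39024353027344), 78.01962280273438) [ 0.63927731 -0.23269881  0.062     ]
scene white (215, 163, 21, 27)
pred in scene (np.float64(225.58135187246452), np.float64(169.18233679221038))
```

View pics/crop1.png

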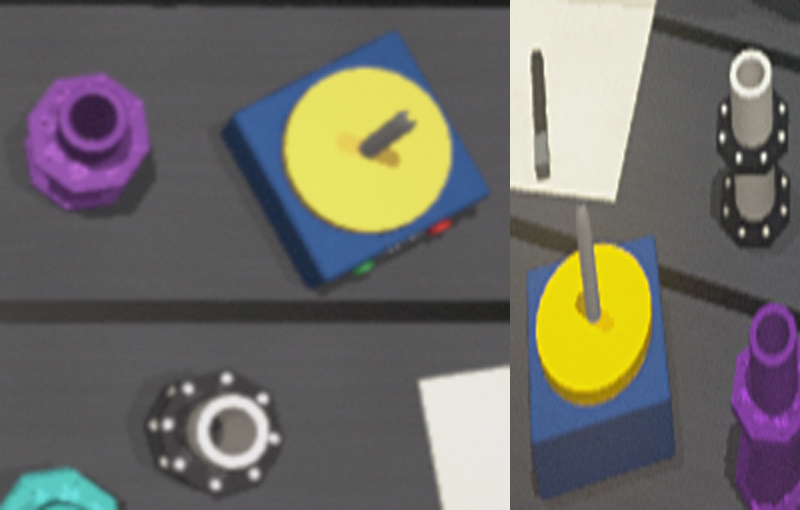

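The crop confirms the white tube bobbin (top ≈(347,249)), standing upright. The winder is beside it, with the spindle base at about (394,155). Now I move above the bobbin.

move_arm(moves=[{"gripper": 100,"x": -2.9,"y": -3.65},{"x": -2.9,"y": -3.65},{"x": -2.9,"y": -3.65},{"x": -2.9,"y": -3.65},{"x": -2.9,"y": -3.65}])

```text
validation failed for argument at $.mo...
```

move_arm(moves=[{"x": -2.9,"y": -3.65},{"x": -2.9,"y": -3.65},{"x": -2.9,"y": -3.65},{"x": -2.9,"y": -3.65},{"x": -2.9,"y": -3.65}])

```text
validation failed for argument at $.mo...
```

move_arm(moves=[{"z": 3},{"z": 0},{"z": 0}])

```text
validation failed for argument at $.mo...
```

```bash
cat >> h.py <<'E'
def shift(o,P):
    T=tool(o);return (T[:3,:3].T@(np.array(P)-T[:3,3])*100).round(2)
E
python3 - <<'E'
from bench import ctrl
from h import *
o=ctrl.get_obs();c=ctrl.camera("wrist");T=tool(o)@c["tool_from_camera"]
print(o["eef_pos"],tool(o)[:3,:3].round(3),c["tool_from_camera"].round(3),c["fx"],proj(c,(.4445,-.134,.104),T))
cv2.imwrite("pics/w1.png",c["img"][:,:,::-1])
E
```

```text
[ 0.20888544 -0.5355486   0.404116  ] [[ 0.363 -0.932 -0.   ]
 [-0.932 -0.363  0.001]
 [-0.001 -0.    -1.   ]] [[ 1.    -0.     0.001 -0.001]
 [-0.    -0.959 -0.283 -0.072]
 [ 0.001  0.283 -0.959  0.03 ]
 [ 0.     0.     0.     1.   ]] 296.5990633066587 (np.float64(-201.30832279613878), np.float64(-392.45756815495344))
```

View pics/w1.png

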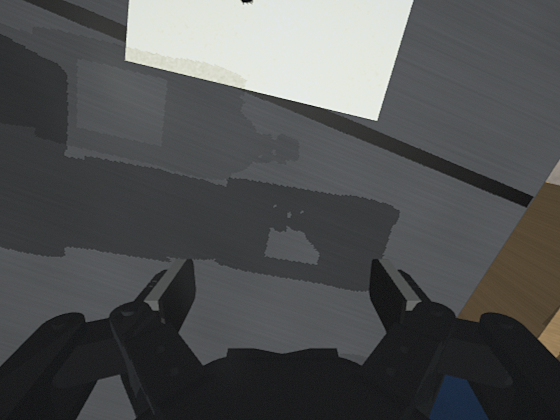

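Every row needs all five fields, so the arm hasn't moved. The picture shows only the start pose.

move_arm(moves=[{"gripper": 100,"x": -2.9,"y": -3.65,"z": 0,"roll": 0},{"gripper": 100,"x": -2.9,"y": -3.65,"z": 0,"roll": 0},{"gripper": 100,"x": -2.9,"y": -3.65,"z": 0,"roll": 0},{"gripper": 100,"x": -2.9,"y": -3.65,"z": 0,"roll": 0},{"gripper": 100,"x": -2.9,"y": -3.65,"z": 0,"roll": 0}])

```text
time_s: 0.88
eef_pos: [0.3268, -0.3329, 0.4047]
eef_rot: [0.0, 0.826, -0.564, 0.0]
wrist_force: [-0.3, -0.3, -0.5]
opening: 1.004
```

move_arm(moves=[{"gripper": 100,"x": -2.9,"y": -3.65,"z": 0,"roll": 0},{"gripper": 100,"x": -2.9,"y": -3.65,"z": 0,"roll": 0},{"gripper": 100,"x": -2.9,"y": -3.65,"z": 0,"roll": 0},{"gripper": 100,"x": -2.9,"y": -3.65,"z": 0,"roll": 0},{"gripper": 100,"x": -2.9,"y": -3.65,"z": 0,"roll": 0}])

```text
time_s: 1.5
eef_pos: [0.4442, -0.1315, 0.4048]
eef_rot: [-0.0, 0.826, -0.564, 0.0]
wrist_force: [0.4, 0.1, 0.9]
opening: 1.003
```

move_arm(moves=[{"gripper": 100,"x": 0,"y": 0,"z": 3,"roll": 0},{"gripper": 100,"x": 0,"y": 0,"z": 0,"roll": 0},{"gripper": 100,"x": 0,"y": 0,"z": 0,"roll": 0}])

```text
time_s: 1.88
eef_pos: [0.4437, -0.1334, 0.3754]
eef_rot: [0.0, 0.825, -0.565, 0.0]
wrist_force: [0.2, -0.6, 0.8]
opening: 0.998
```

```bash
python3 - <<'E'
from bench import ctrl
from h import *
o=ctrl.get_obs();c=ctrl.camera("wrist");T=tool(o)@c["tool_from_camera"]
print(o["eef_pos"],tool(o)[:3,:3].round(3),o["q"].round(2),proj(c,(.4445,-.134,.104),T))
cv2.imwrite("pics/w2.png",c["img"][:,:,::-1])
E
```

```text
[ 0.44365925 -0.13338862  0.37537608] [[ 0.363 -0.932  0.   ]
 [-0.932 -0.363 -0.   ]
 [ 0.    -0.    -1.   ]] [-0.55 -0.05  1.91 -0.    1.28  0.65] (np.float64(283.7622573911424), np.float64(209.75863097649017))
```

View pics/w2.png

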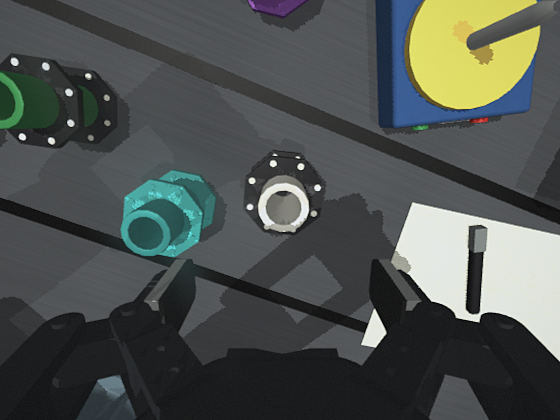

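The white ring is at about (283,208), against a prediction of (284,210), so I'm above it. The spindle base is at about (475,43). I'll measure both.

```bash
python3 - <<'E'
from bench import ctrl
from h import *
o=ctrl.get_obs();c=ctrl.camera("wrist");T=tool(o)@c["tool_from_camera"]
k=blob(c["img"],(0,0,150),(179,60,255),(250,175,310,240));e=cv2.fitEllipse(cv2.convexHull(k));print(e,cv2.boundingRect(k))
P=onplane(c,283,207.5,.104,T);print("ring",P,onplane(c,*e[0],.104,T));print(shift(o,[P[0],P[1],.246]))
k=blob(c["img"],(20,120,80),(35,255,255),(370,0,560,130));e=cv2.fitEllipse(cv2.convexHull(k));print(e,onplane(c,*e[0],.062,T),onplane(c,475,43,.062,T))
E
```

```text
((282.19390869140625, 207.57223510742188), (49.70563507080078, 51.8931884765625), 55.5490608215332) (257, 183, 52, 49)
ring [ 0.44635594 -0.1330533   0.104     ] [ 0.44604895 -0.13243962  0.104     ]
[ 0.03 -0.25 12.97]
((471.0255126953125, 38.55480194091797), (123.68101501464844, 151.67794799804688), 37.83603286743164) [ 0.63284847 -0.23251586  0.062     ] [ 0.63114353 -0.23748439  0.062     ]
```

move_arm(moves=[{"gripper": 100,"x": 0,"y": -0.25,"z": 3,"roll": 0},{"gripper": 100,"x": 0,"y": 0,"z": 3,"roll": 0},{"gripper": 100,"x": 0,"y": 0,"z": 3,"roll": 0},{"gripper": 100,"x": 0,"y": 0,"z": 2,"roll": 0},{"gripper": 100,"x": 0,"y": 0,"z": 1.9,"roll": 0}])

```text
time_s: 2.6
eef_pos: [0.4462, -0.1329, 0.2458]
eef_rot: [-0.0, 0.825, -0.565, 0.001]
wrist_force: [-1.1, -0.8, 0.7]
opening: 0.998
```

move_arm(moves=[{"gripper": 100,"x": 0,"y": 0,"z": 0,"roll": 0},{"gripper": 30,"x": 0,"y": 0,"z": 0,"roll": 0},{"gripper": 30,"x": 0,"y": 0,"z": 0,"roll": 0},{"gripper": 30,"x": 0,"y": 0,"z": 0,"roll": 0},{"gripper": 30,"x": 0,"y": 0,"z": 0,"roll": 0}])

```text
time_s: 3.22
eef_pos: [0.4465, -0.1324, 0.247]
eef_rot: [-0.0, 0.826, -0.564, 0.001]
wrist_force: [-0.9, -0.8, 3.7]
opening: 0.496
```

move_arm(moves=[{"gripper": 20,"x": 0,"y": 0,"z": 0,"roll": 0},{"gripper": 10,"x": 0,"y": 0,"z": 0,"roll": 0},{"gripper": 0,"x": 0,"y": 0,"z": 0,"roll": 0},{"gripper": 0,"x": 0,"y": 0,"z": 0,"roll": 0}])

```text
time_s: 3.72
eef_pos: [0.4465, -0.1324, 0.247]
eef_rot: [-0.0, 0.826, -0.564, 0.001]
wrist_force: [-1.6, -0.9, 4.8]
opening: 0.498
```

move_arm(moves=[{"gripper": 0,"x": 0,"y": 0,"z": -1,"roll": 0},{"gripper": 0,"x": 0,"y": 0,"z": -3,"roll": 0},{"gripper": 0,"x": 0,"y": 0,"z": -4,"roll": 0},{"gripper": 0,"x": 0,"y": 0,"z": -5,"roll": 0},{"gripper": 0,"x": 0,"y": 0,"z": -5,"roll": 0}])

```text
time_s: 4.35
eef_pos: [0.4454, -0.1316, 0.4275]
eef_rot: [-0.0, 0.826, -0.564, -0.0]
wrist_force: [0.9, -0.1, -2.5]
opening: 0.494
```

```bash
python3 - <<'E'
from bench import ctrl
from h import *
o=ctrl.get_obs();t=ctrl.camera("top")
print(o["eef_pos"],o["wrist_force"],o["opening"],shift(o,[.632,-.235,.427]))
c=ctrl.camera("scene");cv2.imwrite("pics/s3.png",cv2.resize(c["img"][60:290,60:330],None,fx=2.5,fy=2.5)[:,:,::-1])
E
```

```text
[ 0.44543246 -0.13162698  0.42752667] [ 0.91555725 -0.11156386 -2.54770523] 0.4936233699027953 [ 16.41 -13.63   0.05]
```

View pics/s3.png

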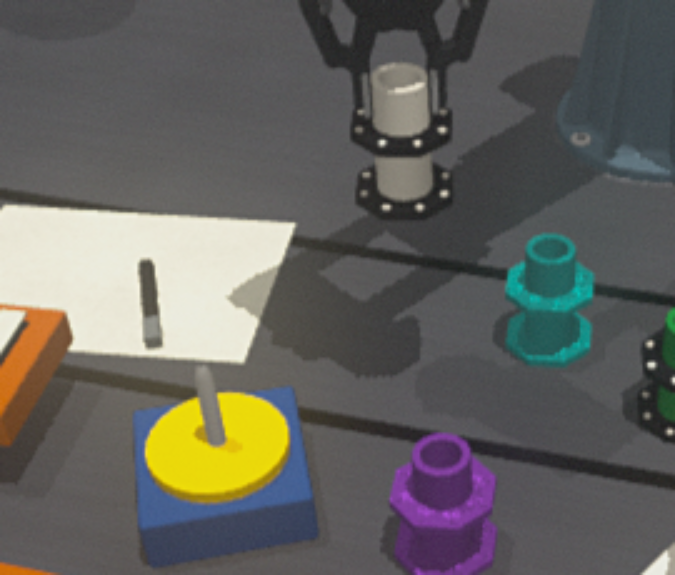

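The bobbin is held upright with the jaws at the neck, and clears everything. Now I carry it above the spindle.

move_arm(moves=[{"gripper": 0,"x": 1.8,"y": -1.5,"z": 0,"roll": 0},{"gripper": 0,"x": 3.2,"y": -2.7,"z": 0,"roll": 0},{"gripper": 0,"x": 4.4,"y": -3.6,"z": 0,"roll": 0},{"gripper": 0,"x": 4.0,"y": -3.3,"z": 0,"roll": 0},{"gripper": 0,"x": 3.0,"y": -2.5,"z": 0,"roll": 0}])

```text
time_s: 5.08
eef_pos: [0.6334, -0.2362, 0.4239]
eef_rot: [0.0, 0.826, -0.564, -0.001]
wrist_force: [-0.4, 0.4, -2.7]
opening: 0.491
```

move_arm(moves=[{"gripper": 0,"x": 0,"y": 0,"z": 0,"roll": 0},{"gripper": 0,"x": 0,"y": 0,"z": 0,"roll": 0}])

```text
time_s: 5.32
eef_pos: [0.6317, -0.235, 0.4243]
eef_rot: [0.0, 0.826, -0.564, -0.002]
wrist_force: [0.2, 0.7, -2.7]
opening: 0.494
```

```bash
python3 - <<'E'
from bench import ctrl
from h import *
o=ctrl.get_obs();t=ctrl.camera("top");c=ctrl.camera("scene");w=ctrl.camera("wrist")
print(o["eef_pos"],o["wrist_force"],o["opening"])
for n,cc,tip,base in(("top",t,(404.7,145.7),(394,155.7)),("scene",c,(141.8,208.5),(146.8,236))):
    print(n,"tip",onplane(cc,*tip,.142),"base",onplane(cc,*base,.062))
x,y,z=o["eef_pos"]
print("bobbin bottom/ring px",proj(c,(x,y,z-.2466)),proj(c,(x,y,z-.1426)),"tip px",proj(c,(x,y,.142)))
a=cv2.resize(c["img"][110:290,80:210],None,fx=3.2,fy=3.2,interpolation=2)
b=cv2.resize(w["img"][60:420,140:420],(378,576))[:, :]
cv2.imwrite("pics/s4.png",np.hstack([a,b[:a.shape[0]]])[:,:,::-1]);print(a.shape)
E
```

```text
[ 0.63168045 -0.2349928   0.42425178] [ 0.21399129  0.74942046 -2.70548919] 0.4942694426583244
top tip [ 0.62647554 -0.23090084  0.142     ] base [ 0.62789489 -0.23830136  0.062     ]
scene tip [ 0.6400992  -0.22864582  0.142     ] base [ 0.6327804  -0.23512194  0.062     ]
bobbin bottom/ring px (np.float64(137.29656177947788), np.float64(190.15258458800443)) (np.float64(127.02935698566333), np.float64(142.5027622200518)) tip px (np.float64(140.4813112530873), np.float64(204.9329215688487))
(576, 416, 3)
```

View pics/s4.png

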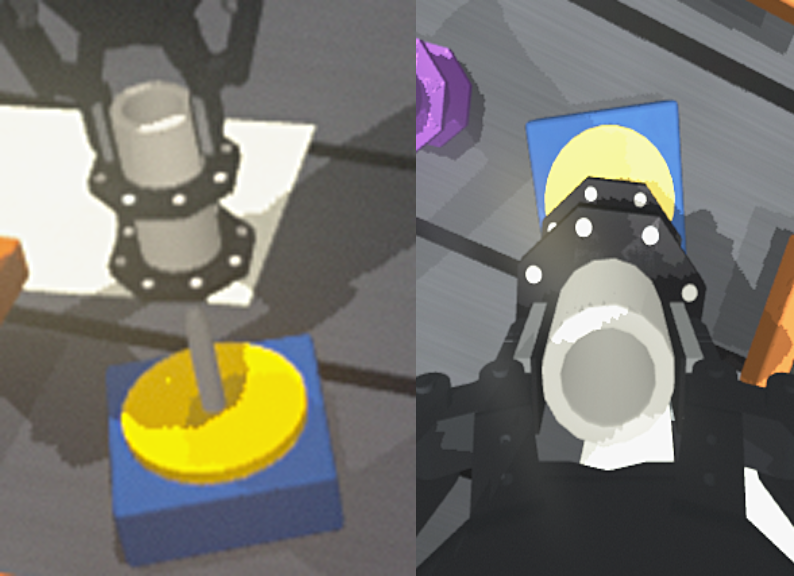

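The bobbin in the scene view (ring at (126.6,142.5), predicted (127.0,142.5)) is where I computed it. The spindle tip is at about (141.6,207), against (140.5,205) if aligned: an offset of 2–4 mm. I'll fit the spindle axis in this view for one correction.

```bash
python3 - <<'E'
from bench import ctrl
from h import *
o=ctrl.get_obs();c=ctrl.camera("scene");h=cv2.cvtColor(c["img"],cv2.COLOR_RGB2HSV)
x,y,z=o["eef_pos"]
for v in range(204,242,2):
    s=h[v,130:165,1]; i=np.where(s<130)[0]+130; i=i[(i>134)&(i<155)]
    # predicted axis column at that row for present xy
    zz=np.linspace(.04,.16,400);p=np.array([proj(c,(x,y,q)) for q in zz]);k=abs(p[:,1]-v).argmin()
    print(v,i.min() if len(i) else None,i.max() if len(i) else None,(i.min()+i.max())/2 if len(i) else None,"pred",p[k,0].round(1),zz[k].round(3))
k=blob(c["img"],(20,120,50),(35,255,255),(105,205,190,290));print("yellow box",cv2.boundingRect(k))
for dz in(.062,):
    a=np.linspace(0,2*np.pi,200);p=np.array([proj(c,(x+.055*np.cos(t),y+.055*np.sin(t),dz)) for t in a]);print("pred turntable rim",p.min(0),p.max(0))
E
```

```text
204 135 154 144.5 pred 140.4 0.144
206 135 154 144.5 pred 140.9 0.139
208 135 154 144.5 pred 141.3 0.134
210 135 154 144.5 pred 141.7 0.129
212 135 154 144.5 pred 142.2 0.124
214 135 154 144.5 pred 142.6 0.119
216 135 154 144.5 pred 143.0 0.114
218 135 146 140.5 pred 143.4 0.109
220 140 146 143.0 pred 143.9 0.104
222 140 147 143.5 pred 144.3 0.098
224 140 147 143.5 pred 144.7 0.093
226 141 148 144.5 pred 145.2 0.088
228 141 148 144.5 pred 145.6 0.083
230 142 149 145.5 pred 146.0 0.077
232 142 149 145.5 pred 146.5 0.072
234 143 149 146.0 pred 146.9 0.066
236 143 149 146.0 pred 147.3 0.061
238 144 148 146.0 pred 147.8 0.055
240 None None None pred 148.2 0.05
yellow box (118, 217, 58, 44)
pred turntable rim [118.1120699  216.17332686] [175.9344751  256.55491154]
```

Turntable rim and spindle columns agree with the predicted axis within about 1.5 mm, and the bore has 8 mm of play all round. I lower in steps, watching the force.

move_arm(moves=[{"gripper": 0,"x": 0,"y": 0,"z": 1.5,"roll": 0},{"gripper": 0,"x": 0,"y": 0,"z": 1.5,"roll": 0},{"gripper": 0,"x": 0,"y": 0,"z": 1,"roll": 0},{"gripper": 0,"x": 0,"y": 0,"z": 1,"roll": 0},{"gripper": 0,"x": 0,"y": 0,"z": 0.5,"roll": 0}])

```text
time_s: 6.15
eef_pos: [0.6321, -0.2354, 0.3696]
eef_rot: [0.0, 0.826, -0.564, -0.001]
wrist_force: [-0.3, 0.2, -1.7]
opening: 0.492
```

move_arm(moves=[{"gripper": 0,"x": 0,"y": 0,"z": 1,"roll": 0},{"gripper": 0,"x": 0,"y": 0,"z": 1,"roll": 0},{"gripper": 0,"x": 0,"y": 0,"z": 1,"roll": 0},{"gripper": 0,"x": 0,"y": 0,"z": 1,"roll": 0},{"gripper": 0,"x": 0,"y": 0,"z": 0.5,"roll": 0}])

```text
time_s: 6.78
eef_pos: [0.632, -0.2353, 0.3246]
eef_rot: [0.0, 0.826, -0.564, -0.001]
wrist_force: [-0.5, -0.0, -2.3]
opening: 0.499
```

No contact: the spindle is in the bore. 16 mm are left.

move_arm(moves=[{"gripper": 0,"x": 0,"y": 0,"z": 0.4,"roll": 0},{"gripper": 0,"x": 0,"y": 0,"z": 0.4,"roll": 0},{"gripper": 0,"x": 0,"y": 0,"z": 0.2,"roll": 0},{"gripper": 0,"x": 0,"y": 0,"z": 0.1,"roll": 0},{"gripper": 0,"x": 0,"y": 0,"z": 0,"roll": 0}])

```text
time_s: 7.4
eef_pos: [0.6323, -0.2354, 0.3148]
eef_rot: [-0.0, 0.826, -0.564, 0.0]
wrist_force: [0.2, -0.1, -2.9]
opening: 0.493
```

move_arm(moves=[{"gripper": 0,"x": 0,"y": 0,"z": 0.1,"roll": 0},{"gripper": 0,"x": 0,"y": 0,"z": 0.1,"roll": 0},{"gripper": 0,"x": 0,"y": 0,"z": 0,"roll": 0}])

```text
time_s: 7.78
eef_pos: [0.6322, -0.2354, 0.3125]
eef_rot: [0.0, 0.826, -0.564, -0.0]
wrist_force: [0.8, -1.1, -3.2]
opening: 0.493
```

move_arm(moves=[{"gripper": 0,"x": 0,"y": 0,"z": 0.1,"roll": 0},{"gripper": 0,"x": 0,"y": 0,"z": 0.1,"roll": 0},{"gripper": 0,"x": 0,"y": 0,"z": 0,"roll": 0}])

```text
time_s: 8.15
eef_pos: [0.6322, -0.2354, 0.3105]
eef_rot: [-0.0, 0.826, -0.564, -0.0]
wrist_force: [0.2, 0.6, -2.6]
opening: 0.493
```

move_arm(moves=[{"gripper": 0,"x": 0,"y": 0,"z": 0.1,"roll": 0},{"gripper": 0,"x": 0,"y": 0,"z": 0,"roll": 0}])

```text
time_s: 8.4
eef_pos: [0.6322, -0.2354, 0.3096]
eef_rot: [0.0, 0.826, -0.564, -0.0]
wrist_force: [-0.8, -0.8, -2.0]
opening: 0.494
```

move_arm(moves=[{"gripper": 0,"x": 0,"y": 0,"z": 0.1,"roll": 0},{"gripper": 0,"x": 0,"y": 0,"z": 0,"roll": 0}])

```text
time_s: 8.65
eef_pos: [0.6323, -0.2355, 0.3091]
eef_rot: [-0.0, 0.826, -0.564, 0.0]
wrist_force: [0.0, 0.3, 0.4]
opening: 0.496
```

move_arm(moves=[{"gripper": 0,"x": 0,"y": 0,"z": 0.05,"roll": 0},{"gripper": 0,"x": 0,"y": 0,"z": 0,"roll": 0}])

```text
time_s: 8.9
eef_pos: [0.6324, -0.2355, 0.3091]
eef_rot: [-0.0, 0.826, -0.564, 0.0]
wrist_force: [-3.0, 0.1, 4.7]
opening: 0.492
```

Contact at TCP 0.309, as expected, and about 7 N are pressing. I release.

move_arm(moves=[{"gripper": 60,"x": 0,"y": 0,"z": 0,"roll": 0},{"gripper": 70,"x": 0,"y": 0,"z": 0,"roll": 0},{"gripper": 100,"x": 0,"y": 0,"z": 0,"roll": 0},{"gripper": 100,"x": 0,"y": 0,"z": 0,"roll": 0},{"gripper": 100,"x": 0,"y": 0,"z": 0,"roll": 0}])

```text
time_s: 9.52
eef_pos: [0.6322, -0.2354, 0.3081]
eef_rot: [0.0, 0.826, -0.564, -0.0]
wrist_force: [0.6, -0.2, -0.5]
opening: 1.001
```

move_arm(moves=[{"gripper": 100,"x": 0,"y": 0,"z": 0,"roll": 0},{"gripper": 100,"x": 0,"y": 0,"z": -1,"roll": 0},{"gripper": 100,"x": 0,"y": 0,"z": -2,"roll": 0},{"gripper": 100,"x": 0,"y": 0,"z": -4,"roll": 0},{"gripper": 100,"x": 0,"y": 0,"z": -5,"roll": 0}])

```text
time_s: 10.15
eef_pos: [0.632, -0.2353, 0.4301]
eef_rot: [0.0, 0.826, -0.564, -0.0]
wrist_force: [0.2, 0.3, 0.9]
opening: 1.001
```

```bash
python3 - <<'E'
from bench import ctrl
from h import *
o=ctrl.get_obs();c=ctrl.camera("scene");w=ctrl.camera("wrist")
T=tool(o)@w["tool_from_camera"]
print(o["eef_pos"],o["wrist_force"],o["opening"],"pred ring",proj(c,(.6322,-.2354,.166)),"low flange",proj(c,(.6322,-.2354,.062)),"wrist ring",proj(w,(.6322,-.2354,.166),T))
a=cv2.resize(c["img"][130:330,90:420],(660,400),interpolation=2)[:, :]
b=cv2.resize(w["img"],(267,200));b=np.vstack([b,np.zeros((200,267,3),np.uint8)])
cv2.imwrite("pics/s5.png",np.hstack([a[:,:530],b])[:,:,::-1])
E
```

```text
[ 0.63199314 -0.23528607  0.43011198] [0.18365254 0.30411866 0.87105276] 1.0007653395535485 pred ring (np.float64(138.02461158339395), np.float64(195.20932983193057)) low flange (np.float64(146.78826537249392), np.float64(235.76842823499356)) wrist ring (np.float64(283.19887275100814), np.float64(212.58739175572762))
```

View pics/s5.png

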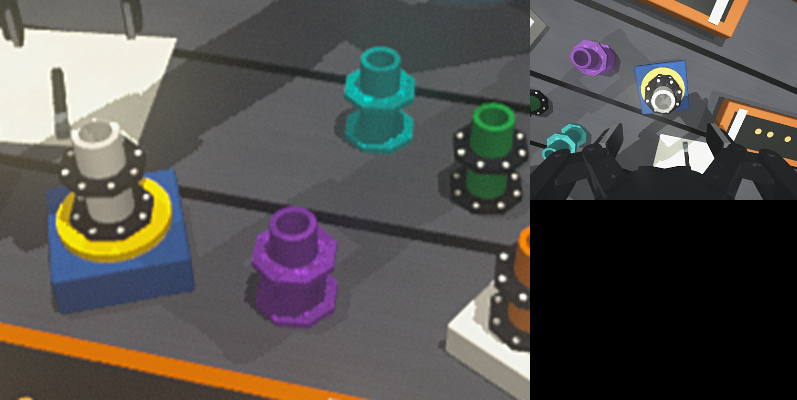

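The bobbin stands upright on the turntable. Its ring is at scene (138.5,196.5), against (138,195) predicted for a fully seated one. The gripper is clear and the green and amber bobbins look untouched.

```bash
python3 -c "
from bench import ctrl
print(ctrl.hand_in())"
```

```text
the job is handed in; nothing more can be done
None
```

I mounted the white bobbin on the winder spindle, long neck up, let go of it, and handed the job in at about 10 s. I gripped it by the neck, lifted it clear of everything, and lowered it onto the spindle. The last few millimetres were in steps of 1 mm or less, until it touched the turntable with about 7 N.

- **Seating:** contact came at TCP height 0.309 m, where a fully seated bobbin should be. After release, the top ring appeared about 1.5 px (roughly 3 mm) from its predicted place in the scene view, and the bobbin stood upright and flat on the turntable.
- **Forces:** readings at the end of each move stayed under 6 N, and were close to zero after I backed off.
- **Other bobbins:** green and amber look untouched in the last picture; I did not measure their positions.
- **Disagreements:** my estimates of the spindle position from the different views varied by up to about 14 mm, mostly for the tip. I settled it by comparing the held bobbin and the winder in one scene view, which agreed within about 1.5 mm; the bore has 8 mm of clearance all round. My first move calls were refused because of missing fields, and nothing moved.

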